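# Sort out the turned foot that rocks

### The arm

A 6-joint arm with a two-finger parallel gripper is mounted at the origin on a cart in front of the work surface, level with it; the furniture and walls round the work are solid. World frame = base frame: x ahead of the robot, y to its left, z up, the work surface at z = 0. Lengths are in mm, angles in rad, forces in N, time in s.
With the tool pointing down it reaches from about 400 to 925 mm from the base axis. Payload 12.5 kg.
Tool frame: the origin (TCP) lies midway between the tips of the shut fingers; the grasp point (between the pads) lies 19 mm behind it (env.tcp_to_grasp is the distance from the TCP to the grasp point, in mm); z points along the fingers, y is the line along which they close (so a half turn about z gives the same grasp; the last joint's range is limited). The gripper opens to 95 mm and grips with 3 to 60 N. Pads are 20 mm wide; open, the fingers measure 119 mm over their backs; the gripper's body (75 mm by 180 mm) begins 59 mm behind the grasp point.
Start: joints at [-1.272, 0.491, 1.559, -0, 1.092, -0.106], TCP at [246.171, -574.497, 214.661] pointing down, gripper open.
Joint ranges: [-3.1, 3.1], [-0.84, 2.19], [0.05, 2.79], [-1.13, 4.28], [0.06, 2.93], [-2.69, 2.69]. Speed limits (rad/s): [2.22, 2.22, 2.79, 3.14, 3.14, 3.14].

### API

Orientations are given as [roll, pitch, yaw] about the fixed x, y, z axes, in that order (R = Rz(yaw) Ry(pitch) Rx(roll)).
In Python, from cell import env gives the robot as it stands. The module is installed in compiled form; this text tells all that it offers.
- The arm moves only by the tool step_arm, never from a script. Its argument "plan" is a list that holds one entry, the list of rows, each a list of 5 numbers: the shift along the tool's x, y, z in mm, then the turn about the tool's z in degrees, then the opening, from -1 (shut) to 1 (fully open). A call has 1 to 8 rows; each row is the pose to reach, as a shift and turn from the pose commanded when the call began, along the tool's axes at that moment; what a row does not reach only later rows make up. A row lasts 1/12 s, in which the tool goes at most 41.7 mm and 7.16 degrees, less where a joint would pass 70% of its speed; a pose out of reach is approached as far as the arm can. A call with a gripper value outside its range is refused whole. The fingers move at their own pace and stop on an object; the grip force is fixed at half the most. Time passes only in rows, so rows that repeat a pose let the fingers close. It gives the time, the measured TCP pose, the force, the opening and the grip force at its end, in the units of the state.
- env.state(): the state, without advancing time (a new reading comes with each control period).
- env.read_camera(name): name is "scene" or "top" or "wrist"; returns the picture (480x640x3 uint8, blue, green, red); there is no depth.
- env.get_calibration(name): a dict with "K" (3x3 intrinsics, pixels), "D" ([k1, k2, p1, p2, k3] as OpenCV has them; the pictures are not rectified), "extrinsics" (4x4, takes a point from world to camera coordinates). Camera axes: x right, y up, looking along -z (the intrinsics and any distortion apply to the point x, -y, -z); pixel columns grow to the right and rows downward; lengths in mm; the calibration is good to about 2 mm. A picture is of the moment at which its call begins: read the wrist's pose just before it. get_calibration takes no time and is no camera call; for the wrist camera it gives the pose at the moment of the call.
- env.job_done(): hands the job in; it is judged then, once.
The state is a dict: "t": time; "joints": joint angles; "qvel": joint speeds; "tau": joint torques, N m; "eef_pos": TCP position; "tcp_rot": TCP orientation; "ft_force": force on the tool from outside, world axes, zero at the start; "moment": the same for the moment, N m; "opening": opening from 0.0 (shut) to 1.0 (fully open); "grip_force": force on a finger pad.
Only numpy, scipy, OpenCV 4.12 (cv2) and the standard library are available. Lean on these libraries where they do the work, as an engineer would, in place of code of your own. Each camera call takes 0.05 s, during which the arm holds its last target. There are 200 camera calls.

### The job

One of the three turned wooden furniture feet rocks on the bench: while they still stand where they are, press them down at the rim one after another until you have made that one rock. Then stand the two steady feet side by side in the wide compartment of the sorting tray and the rocking one alone in the narrow compartment, all upright and flat on the tray floor. Do not tip a foot over, and leave the other things on the bench where they lie.

Things in the scene. Friction and masses are not known exactly. Their poses are not given: they have to be found in the camera images.
- foot_1_mid (a point): one of three turned wooden feet, alike from above: a round plate 72 mm across, 22 mm thick, with a spigot 34 mm across and 28 mm high on its centre (50 mm high in all, about 0.15 kg); this point is its centre, 25 mm above the underside, z up. Hold it by the spigot, from above. One of the three, any of them, rocks
- foot_2_mid (a point): second of the three feet; outer form, sizes and point as the first. A steady foot is flat beneath and stays level when pressed anywhere on its plate
- foot_3_mid (a point): third of the three feet; outer form, sizes and point as the first. Whichever foot rocks stands level on a flat 24 mm across, its underside rising 5 mm to the rim: a press of 3 to 6 N on the plate, well outside the spigot, dips that side about 4 mm and tilts the foot 0.2 rad; let go, it comes level again
- wide_floor (a point): centre of the floor of the wide compartment (110 mm along its x, 175 mm along its y inside) of a shallow wooden sorting tray fixed to the bench; tray 116x288 mm outside, walls and divider 6 mm thick, their top 20 mm above the bench; this point is 6 mm above the bench; y runs along the tray's length away from the narrow compartment, z up
- narrow_floor (a point): centre of the floor of the narrow compartment (110 mm along x, 95 mm along y inside) of the same tray, at its other end, beyond the divider; same axes, 6 mm above the bench. Behind feet and tray the treads of a wooden stair model overhang the bench from world x = 0.59 on, 0.05 to 0.45 m up: carry straight across, not in an outward arc
- pencil_mid (a point): flat carpenter's pencil 14x176x8 mm lying between the feet; a bystander to leave where it is. This point is its centre
- strip_mid (a point): thin wooden strip 28x120x12 mm lying between the feet; a bystander to leave where it is. This point is its centre
- sanding_block_mid (a point): wooden sanding block 60x107x30 mm behind the feet; a bystander to leave where it is. This point is its centre
- chip_mid (a point): square wooden offcut 45x45x20 mm behind the feet; a bystander to leave where it is. This point is its centre

How it is judged:
By the outcome, as a careful person would: the job done as asked, in the order asked, and still so for the second after the job is handed in, with the robot touching nothing.
It also fails if it takes over 72 s, if anything falls off the work surface, if the arm or the gripper's body presses on something with over 40 N, if the wrist force passes 120 N, or if a joint passes its speed limit or range.

## Working session

There is one attempt and no reset: what is moved stays moved. The work goes in short steps, Python scripts to look and compute and a tool call to move; the robot and the scene stay as the last step left them, time stands still between calls to the robot, and variables do not carry over. Pictures are saved under pics/ and viewed, at most 12 in all, crops included, and the job is handed in when it is done.

Besides the shell and the picture viewer there is one more tool, called as name(argument=value, ...), one argument or row to a line, values as JSON. step_arm: Moves the arm, as the interface text tells. Its arguments: {"type":"object","properties":{"plan":{"type":"array"}},"required":["plan"]}

```bash
mkdir -p pics; cat > h.py <<'E'
import numpy as np, cv2
from cell import env
def ray(name,uv,z,cal=None):
    c=cal or env.get_calibration(name)
    p=cv2.undistortPoints(np.array(uv,float).reshape(-1,1,2),np.array(c["K"],float),np.array(c["D"],float)).reshape(-1,2)
    E=np.array(c["extrinsics"]);R=E[:3,:3];o=-R.T@E[:3,3]
    d=np.c_[p[:,0],-p[:,1],-np.ones(len(p))]@R
    return o+d*((z-o[2])/d[:,2])[:,None]
def shot(name,f):
    c=env.get_calibration(name);im=env.read_camera(name);cv2.imwrite(f"pics/{f}.png",im);return im,c
def st():
    s=env.state();print({k:np.round(s[k],3).tolist() for k in("t","joints","eef_pos","tcp_rot","ft_force","opening","grip_force")})
E
python3 - <<'E'
from h import *
a,c=shot("top","top0");b,_=shot("scene","scene0");st()
print(c)
E
```

```text
{'t': 0.1, 'joints': [-1.272, 0.492, 1.559, -0.0, 1.092, -0.106], 'eef_pos': [246.081, -574.265, 214.104], 'tcp_rot': [-3.141, -0.0, 0.405], 'ft_force': [-0.275, -0.056, -0.684], 'opening': 1.003, 'grip_force': 0.0}
{'K': array([[523.26992735,   0.        , 322.99933149],
       [  0.        , 523.26992735, 233.37279605],
       [  0.        ,   0.        ,   1.        ]]), 'D': array([-0.15757673,  0.        ,  0.        ,  0.        ,  0.        ]), 'extrinsics': array([[-1.02083828e-02, -9.99946106e-01,  1.89031848e-03,
        -5.07721506e+01],
       [ 9.98141654e-01, -1.00763518e-02,  6.00974677e-02,
        -5.22275976e+02],
       [-6.00751813e-02,  2.50030357e-03,  9.98190724e-01,
        -1.09681293e+03],
       [ 0.00000000e+00,  0.00000000e+00,  0.00000000e+00,
         1.00000000e+00]])}
```

View pics/top0.png

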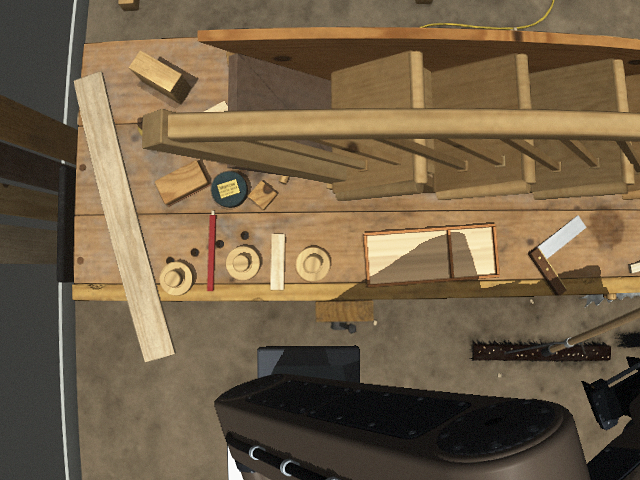

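View pics/scene0.png

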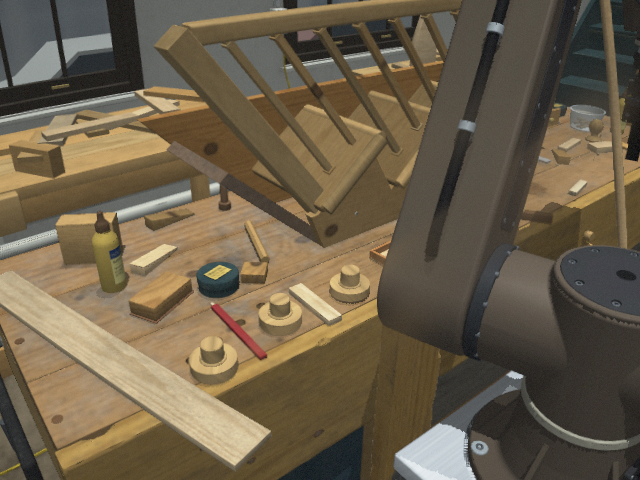

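The top view shows three feet with spigots near (177,277), (242,262) and (314,262). The red pencil is at x≈211 and the strip at x≈277. The tray spans (365,232)–(496,275), with its divider at u≈450, so the narrow compartment is on the right (−y).

```bash
python3 - <<'E'
from h import *
c=env.get_calibration("top")
im=cv2.imread("pics/top0.png")
print("spig",ray("top",[(177,279),(241.5,262.5),(313.5,263)],50,c).round(0))
print("tray",ray("top",[(364,233),(495,224),(497,275),(366,284),(448,229),(452,278)],20,c).round(0))
print("plank, pencil, strip",ray("top",[(130,285),(160,357),(211,250),(277,262)],8,c).round(0), "edge",ray("top",[(180,285),(400,283)],0,c).round(0))
cr=cv2.resize(im[195:315,120:330],None,fx=3.8,fy=3.8,interpolation=cv2.INTER_CUBIC);cv2.imwrite("pics/crop0.png",cr)
cr=cv2.resize(im[205:300,350:510],None,fx=5,fy=5,interpolation=cv2.INTER_CUBIC);cv2.imwrite("pics/crop1.png",cr)
E
```

```text
spig [[428. 248.  50.]
 [461. 113.  50.]
 [459. -36.  50.]]
tray [[ 521. -143.   20.]
 [ 538. -428.   20.]
 [ 428. -429.   20.]
 [ 413. -146.   20.]
 [ 528. -324.   20.]
 [ 423. -330.   20.]]
plank, pencil, strip [[414. 366.   8.]
 [258. 299.   8.]
 [489. 185.   8.]
 [462.  43.   8.]] edge [[ 413.  256.    0.]
 [ 414. -221.    0.]]
```

View pics/crop0.png

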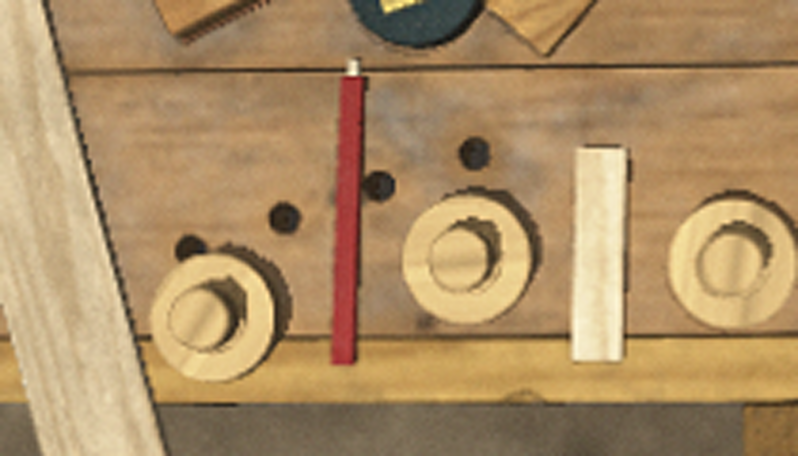

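View pics/crop1.png

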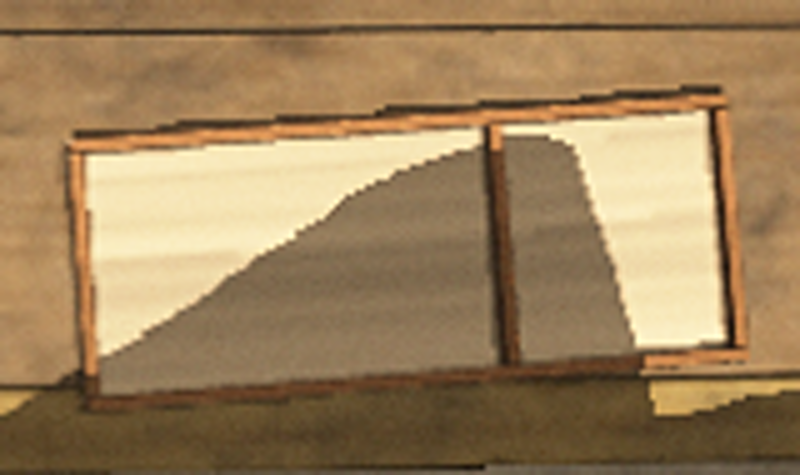

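The crops put the plate centres near px (175.8,278.7), (243.2,263.2) and (312.9,263.9). The tray's outer top corners are near (363.6,234), (494.6,224.6), (499,275) and (368.4,286).

```bash
python3 - <<'E'
from h import *
c=env.get_calibration("top")
print("plate",ray("top",[(175.8,278.7),(243.2,263.2),(312.9,263.9)],22,c).round(1).tolist())
print("spig",ray("top",[(172.6,278.7),(241.1,262.9),(312.1,264.2)],50,c).round(1).tolist())
t=ray("top",[(363.6,234),(494.6,224.6),(499,275),(368.4,286)],20,c);print("tray",t.round(1).tolist(),t.mean(0))
y=(t[0]+t[3]-t[1]-t[2])[:2];print("len",np.linalg.norm(y)/2,"tray y dir",y/np.linalg.norm(y),"w",np.linalg.norm(t[0]-t[3]),np.linalg.norm(t[1]-t[2]))
E
```

```text
plate [[427.7, 258.7, 22.0], [459.9, 113.4, 22.0], [457.1, -34.1, 22.0]]
spig [[428.4, 257.7, 50.0], [460.4, 113.5, 50.0], [456.5, -32.9, 50.0]]
tray [[519.3, -142.1, 20.0], [536.7, -426.8, 20.0], [427.9, -433.7, 20.0], [409.2, -150.8, 20.0]] [ 473.28320245 -288.37109954   20.        ]
len 284.40839621272943 tray y dir [-0.06363336  0.99797334] w 110.42561297789354 108.9885191628444
```

step_arm(
  plan=[
    [[204, -205, 0, 0, -1], [204, -205, 0, 0, -1], [204, -205, 0, 0, -1], [204, -205, 0, 0, -1], [204, -205, 0, 0, -1], [204, -205, 0, 0, -1], [204, -205, 0, 0, -1], [204, -205, 0, 0, -1]],
  ],
)

```text
t: 0.77
eef_pos: [353.9, -300.4, 214.7]
tcp_rot: [-3.14, -0.0, 0.409]
ft_force: [-0.0, -0.3, -0.0]
opening: 0.499
grip_force: 0.0
```

step_arm(
  plan=[
    [[204, -205, 40, 23.2, -1], [204, -205, 40, 23.2, -1], [204, -205, 40, 23.2, -1], [204, -205, 40, 23.2, -1], [204, -205, 40, 23.2, -1], [204, -205, 40, 23.2, -1], [204, -205, 40, 23.2, -1], [204, -205, 40, 23.2, -1]],
  ],
)

```text
t: 1.43
eef_pos: [460.4, -33.5, 173.9]
tcp_rot: [-3.141, 0.001, 0.002]
ft_force: [-0.1, 0.1, -0.8]
opening: 0.006
grip_force: 0.0
```

step_arm(
  plan=[
    [[27, 0, 0, 0, -1], [27, 0, 40, 0, -1], [27, 0, 80, 0, -1], [27, 0, 120, 0, -1], [27, 0, 144, 0, -1], [27, 0, 144, 0, -1], [27, 0, 144, 0, -1]],
  ],
)

```text
t: 2.02
eef_pos: [486.3, -37.0, 30.0]
tcp_rot: [-3.141, 0.003, -0.0]
ft_force: [0.1, 1.3, 0.7]
opening: -0.0
grip_force: 0.0
```

```bash
python3 - <<'E'
from h import *
st();a,c=shot("wrist","w1");E=np.array(c["extrinsics"]);print((-E[:3,:3].T@E[:3,3]).round(0))
E
```

```text
{'t': 2.017, 'joints': [-0.212, 0.591, 2.056, -0.0, 0.498, 1.36], 'eef_pos': [486.3, -37.04, 30.049], 'tcp_rot': [-3.141, 0.003, -0.0], 'ft_force': [0.112, 1.306, 0.741], 'opening': -0.0, 'grip_force': 0.0}
[566. -38. 199.]
```

View pics/w1.png

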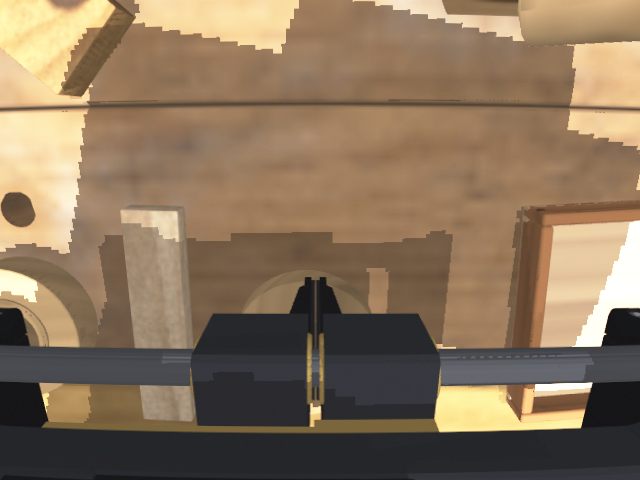

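The wrist view shows the shut fingers over foot 3's outer rim (plate arc about 245–375, fingertips at (316,285)). I'll press gently.

step_arm(
  plan=[
    [[0, 0, 6, 0, -1], [0, 0, 7, 0, -1], [0, 0, 8, 0, -1], [0, 0, 8, 0, -1], [0, 0, 8, 0, -1]],
  ],
)

```text
t: 2.48
eef_pos: [486.9, -37.0, 23.1]
tcp_rot: [3.141, -0.001, -0.0]
ft_force: [0.5, -0.9, -0.7]
opening: 0.003
grip_force: 0.0
```

step_arm(
  plan=[
    [[0, 0, 0.5, 0, -1], [0, 0, 0.5, 0, -1], [0, 0, 0.5, 0, -1]],
  ],
)

```text
t: 2.73
eef_pos: [486.9, -37.0, 22.3]
tcp_rot: [3.141, -0.0, -0.0]
ft_force: [0.0, -0.4, 1.1]
opening: 0.006
grip_force: 0.6
```

step_arm(
  plan=[
    [[0, 0, 0.5, 0, -1], [0, 0, 0.5, 0, -1], [0, 0, 0.5, 0, -1]],
  ],
)

```text
t: 2.98
eef_pos: [487.3, -37.1, 21.9]
tcp_rot: [3.141, -0.001, -0.0]
ft_force: [2.2, -0.4, 5.9]
opening: 0.001
grip_force: 2.6
```

step_arm(
  plan=[
    [[0, 0, 0.5, 0, -1], [0, 0, 0.5, 0, -1], [0, 0, 0.5, 0, -1]],
  ],
)

```text
t: 3.23
eef_pos: [487.7, -37.2, 21.6]
tcp_rot: [3.141, -0.002, -0.0]
ft_force: [3.4, -1.2, 6.9]
opening: 0.006
grip_force: 3.6
```

```bash
python3 - <<'E'
from h import *
shot("scene","s1");st()
E
```

```text
{'t': 3.283, 'joints': [-0.211, 0.607, 2.061, -0.0, 0.472, 1.36], 'eef_pos': [487.63, -37.179, 21.554], 'tcp_rot': [3.141, -0.002, -0.0], 'ft_force': [3.334, -0.513, 7.618], 'opening': 0.007, 'grip_force': 3.555}
```

Foot 3 held level at 7 N, so it is steady. Next is foot 2.

step_arm(
  plan=[
    [[0, 0, -40, 0, -1], [3, -20, -50, 0, -1], [3, -60, -50, 0, -1], [3, -100, -50, 0, -1], [3, -140, -50, 0, -1], [3, -150, -45, 0, -1], [3, -150, -10, 0, -1], [3, -150, -6, 0, -1]],
  ],
)

```text
t: 3.95
eef_pos: [488.1, 113.7, 24.0]
tcp_rot: [3.141, 0.004, 0.002]
ft_force: [0.2, 0.6, 1.1]
opening: 0.003
grip_force: 0.6
```

step_arm(
  plan=[
    [[0, 0, 3, 0, -1], [0, 0, 4, 0, -1], [0, 0, 5, 0, -1], [0, 0, 5, 0, -1], [0, 0, 5, 0, -1]],
  ],
)

```text
t: 4.37
eef_pos: [490.1, 112.6, 22.8]
tcp_rot: [-3.142, -0.001, -0.001]
ft_force: [-0.3, -0.7, -0.3]
opening: 0.005
grip_force: 0.0
```

step_arm(
  plan=[
    [[0, 0, 0.5, 0, -1], [0, 0, 0.5, 0, -1], [0, 0, 0.5, 0, -1]],
  ],
)

```text
t: 4.62
eef_pos: [490.1, 112.8, 22.3]
tcp_rot: [3.141, -0.001, -0.0]
ft_force: [-0.6, -2.4, 5.7]
opening: 0.004
grip_force: 2.8
```

step_arm(
  plan=[
    [[0, 0, 0.5, 0, -1], [0, 0, 0.5, 0, -1], [0, 0, 0.5, 0, -1]],
  ],
)

```text
t: 4.87
eef_pos: [490.1, 112.8, 22.2]
tcp_rot: [3.141, -0.001, -0.0]
ft_force: [-1.9, -2.9, 12.9]
opening: 0.004
grip_force: 6.4
```

Foot 2 held level at 13 N, so it is steady too. Next is foot 1.

step_arm(
  plan=[
    [[0, 0, -40, 0, -1], [-4, -20, -50, 0, -1], [-12, -60, -50, 0, -1], [-20, -100, -50, 0, -1], [-30, -140, -50, 0, -1], [-32, -145, -45, 0, -1], [-32, -145, -10, 0, -1], [-32, -145, -6, 0, -1]],
  ],
)

```text
t: 5.53
eef_pos: [456.3, 258.1, 24.3]
tcp_rot: [3.14, 0.003, 0.002]
ft_force: [-0.2, -0.2, 0.4]
opening: 0.005
grip_force: 0.7
```

step_arm(
  plan=[
    [[0, 0, 3, 0, -1], [0, 0, 4, 0, -1], [0, 0, 5, 0, -1], [0, 0, 5, 0, -1], [0, 0, 5, 0, -1]],
  ],
)

```text
t: 5.95
eef_pos: [458.2, 257.8, 22.9]
tcp_rot: [-3.141, -0.001, -0.001]
ft_force: [-0.1, -0.2, 0.1]
opening: 0.006
grip_force: 0.0
```

step_arm(
  plan=[
    [[0, 0, 0.5, 0, -1], [0, 0, 0.5, 0, -1], [0, 0, 0.5, 0, -1]],
  ],
)

```text
t: 6.2
eef_pos: [458.2, 257.9, 22.3]
tcp_rot: [-3.141, -0.001, -0.0]
ft_force: [-0.1, -1.2, 5.6]
opening: 0.006
grip_force: 2.8
```

step_arm(
  plan=[
    [[0, 0, 0.5, 0, -1], [0, 0, 0.5, 0, -1], [0, 0, 0.5, 0, -1]],
  ],
)

```text
t: 6.45
eef_pos: [458.2, 257.9, 22.2]
tcp_rot: [-3.141, -0.001, -0.0]
ft_force: [-1.7, -3.3, 12.6]
opening: 0.008
grip_force: 6.2
```

Foot 1 is also steady. Foot 3 was the only one that yielded (it went past 22 mm with a sideways force), so I'll go back and press it further.

step_arm(
  plan=[
    [[0, 0, -40, 0, -1], [4, 30, -50, 0, -1], [8, 70, -50, 0, -1], [12, 110, -50, 0, -1], [16, 150, -50, 0, -1], [20, 190, -50, 0, -1], [24, 230, -50, 0, -1], [27, 270, -50, 0, -1]],
  ],
)

```text
t: 7.12
eef_pos: [484.8, -14.0, 71.5]
tcp_rot: [3.141, -0.001, -0.0]
ft_force: [0.1, 1.1, -0.2]
opening: 0.006
grip_force: 0.0
```

step_arm(
  plan=[
    [[0, 24, 0, 0, -1], [0, 24, 30, 0, -1], [0, 24, 45, 0, -1], [0, 24, 48, 0, -1], [0, 24, 48.5, 0, -1], [0, 24, 48.5, 0, -1]],
  ],
)

```text
t: 7.62
eef_pos: [484.8, -35.9, 22.9]
tcp_rot: [3.142, 0.0, 0.0]
ft_force: [0.1, -0.2, 0.1]
opening: 0.002
grip_force: 0.0
```

step_arm(
  plan=[
    [[0, 0, 1, 0, -1], [0, 0, 1, 0, -1], [0, 0, 1, 0, -1]],
  ],
)

```text
t: 7.87
eef_pos: [485.1, -35.8, 22.1]
tcp_rot: [3.141, -0.001, 0.0]
ft_force: [1.0, -0.2, 2.8]
opening: 0.005
grip_force: 1.4
```

step_arm(
  plan=[
    [[0, 0, 0.7, 0, -1], [0, 0, 0.7, 0, -1], [0, 0, 0.7, 0, -1]],
  ],
)

```text
t: 8.12
eef_pos: [485.5, -36.0, 21.8]
tcp_rot: [3.141, -0.002, -0.0]
ft_force: [0.6, 0.5, 9.8]
opening: 0.003
grip_force: 6.1
```

```bash
python3 - <<'E'
from h import *
st()
E
```

```text
{'t': 8.117, 'joints': [-0.21, 0.605, 2.066, -0.0, 0.469, 1.361], 'eef_pos': [485.508, -35.979, 21.773], 'tcp_rot': [3.141, -0.002, -0.0], 'ft_force': [0.61, 0.468, 9.833], 'opening': 0.003, 'grip_force': 6.103}
```

The finger's inner edge is probably catching the leaning spigot. I'll lift, move 10 mm further out and press at the very rim.

step_arm(
  plan=[
    [[0, 0, -8, 0, -1], [10, 0, -8, 0, -1], [10, 0, -3, 0, -1], [10, 0, -1, 0, -1], [10, 0, -1, 0, -1], [10, 0, 0, 0, -1], [10, 0, 0, 0, -1]],
  ],
)

```text
t: 8.7
eef_pos: [495.2, -36.1, 20.9]
tcp_rot: [3.141, -0.001, -0.0]
ft_force: [3.4, -0.5, 4.2]
opening: 0.005
grip_force: 2.5
```

step_arm(
  plan=[
    [[0, 0, 0.7, 0, -1], [0, 0, 0.7, 0, -1], [0, 0, 0.7, 0, -1]],
  ],
)

```text
t: 8.95
eef_pos: [495.1, -36.1, 20.4]
tcp_rot: [3.141, -0.001, -0.0]
ft_force: [5.0, -0.2, 5.6]
opening: 0.005
grip_force: 2.7
```

step_arm(
  plan=[
    [[0, 0, 0.7, 0, -1], [0, 0, 0.7, 0, -1], [0, 0, 0.7, 0, -1]],
  ],
)

```text
t: 9.2
eef_pos: [494.7, -36.0, 19.5]
tcp_rot: [3.141, -0.0, -0.0]
ft_force: [3.8, -0.7, 4.4]
opening: 0.003
grip_force: 2.4
```

It's dipping under 4–5 N, so foot 3 is the rocker. I'll complete the rock.

step_arm(
  plan=[
    [[0, 0, 0.8, 0, -1], [0, 0, 0.8, 0, -1], [0, 0, 0.8, 0, -1]],
  ],
)

```text
t: 9.45
eef_pos: [494.6, -36.0, 18.7]
tcp_rot: [3.142, 0.0, -0.0]
ft_force: [4.0, -0.2, 4.6]
opening: 0.004
grip_force: 2.3
```

step_arm(
  plan=[
    [[0, 0, 0.8, 0, -1], [0, 0, 0.8, 0, -1], [0, 0, 0.8, 0, -1]],
  ],
)

```text
t: 9.7
eef_pos: [495.0, -36.0, 18.1]
tcp_rot: [3.141, -0.001, -0.0]
ft_force: [3.8, -0.2, 5.8]
opening: 0.003
grip_force: 3.8
```

```bash
python3 - <<'E'
from h import *
b,_=shot("scene","s2");a=cv2.imread("pics/s1.png")
f=lambda i:cv2.resize(i[230:330,290:420],None,fx=3,fy=3,interpolation=cv2.INTER_CUBIC)
cv2.imwrite("pics/cmp.png",np.hstack([f(cv2.imread("pics/scene0.png")),f(b)]))
E
```

```text
(no output)
```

View pics/cmp.png

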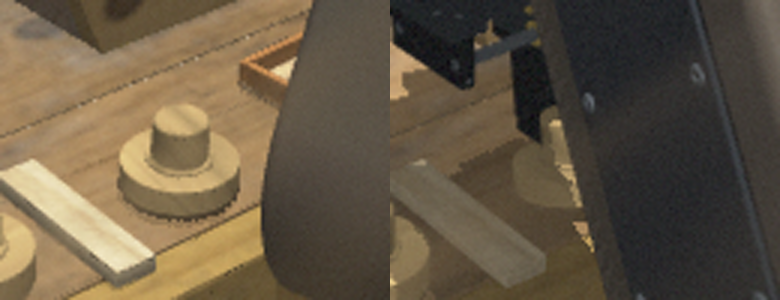

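Right half: the finger is on foot 3's far rim and the foot is tilting. I'll press to the end stop to be sure, then lift.

step_arm(
  plan=[
    [[0, 0, 0.7, 0, -1], [0, 0, 0.7, 0, -1], [0, 0, 0.7, 0, -1], [0, 0, 0.7, 0, -1]],
  ],
)

```text
t: 10.08
eef_pos: [495.2, -36.0, 17.8]
tcp_rot: [3.141, -0.001, -0.0]
ft_force: [3.5, 0.0, 12.5]
opening: 0.004
grip_force: 6.8
```

step_arm(
  plan=[
    [[0, 0, 0.5, 0, -1], [0, 0, 0.5, 0, -1], [0, 0, 0.5, 0, -1], [0, 0, 0.5, 0, -1]],
  ],
)

```text
t: 10.42
eef_pos: [495.3, -36.1, 17.6]
tcp_rot: [3.141, -0.002, -0.0]
ft_force: [2.6, 0.9, 18.4]
opening: 0.004
grip_force: 9.2
```

step_arm(
  plan=[
    [[0, 0, -2, 0, -1], [0, 0, -5, 0, -1], [0, 0, -10, 0, -1], [0, 0, -50, 0, -1], [0, 0, -90, 0, -1], [-38, 0, -110, 0, 1], [-38, 0, -110, 0, 1], [-38, 0, -110, 0, 1]],
  ],
)

```text
t: 11.08
eef_pos: [455.5, -35.8, 127.9]
tcp_rot: [3.141, -0.001, -0.0]
ft_force: [0.5, 0.6, 0.3]
opening: 0.159
grip_force: 0.0
```

step_arm(
  plan=[
    [[0, 0, 0, 0, 1], [0, 0, 0, 0, 1], [0, 0, 0, 0, 1], [0, 0, 0, 0, 1], [0, 0, 0, 0, 1]],
  ],
)

```text
t: 11.5
eef_pos: [456.8, -35.9, 126.1]
tcp_rot: [-3.141, 0.001, -0.0]
ft_force: [0.1, -0.2, 0.1]
opening: 0.513
grip_force: 0.0
```

```bash
python3 - <<'E'
from h import *
st();shot("wrist","w2")
E
```

```text
{'t': 11.5, 'joints': [-0.223, 0.388, 2.054, -0.0, 0.702, 1.348], 'eef_pos': [456.771, -35.912, 126.072], 'tcp_rot': [-3.141, 0.001, -0.0], 'ft_force': [0.072, -0.163, 0.095], 'opening': 0.513, 'grip_force': 0.0}
```

View pics/w2.png

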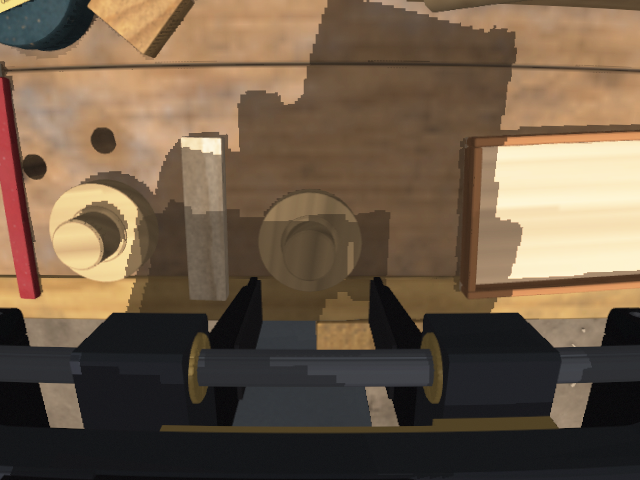

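Foot 3 is level again, with its plate centre at px (310,240) and spigot top at (308,251). Foot 2's spigot is at about (79,243), and the tray's near outer corners are at (471,138) and (462,298).

```bash
python3 - <<'E'
from h import *
print(ray("wrist",[(310,240),(100,232)],22).round(1).tolist(),ray("wrist",[(308,251),(79,243)],50).round(1).tolist(),ray("wrist",[(471,138),(462,298)],20).round(1).tolist())
E
```

```text
[[455.4, -32.9, 22.0], [461.1, 113.6, 22.0]] [[456.4, -32.0, 50.0], [461.5, 113.1, 50.0]] [[524.6, -138.7, 20.0], [410.6, -143.9, 20.0]]
```

step_arm(
  plan=[
    [[-0.5, -3.5, 0, 0, 0.4], [-0.5, -3.5, 40, 0, 0.4], [-0.5, -3.5, 75, 0, 0.4], [-0.5, -3.5, 95, 0, 0.4], [-0.5, -3.5, 101, 0, 0.4], [-0.5, -3.5, 101, 0, 0.4], [-0.5, -3.5, 101, 0, 0.4]],
  ],
)

```text
t: 12.13
eef_pos: [456.5, -32.4, 26.2]
tcp_rot: [3.141, -0.0, 0.0]
ft_force: [-0.6, 0.7, -0.1]
opening: 0.702
grip_force: 0.0
```

step_arm(
  plan=[
    [[0, 0, 0, 0, -1], [0, 0, 0, 0, -1], [0, 0, 0, 0, -1], [0, 0, 0, 0, -1], [0, 0, 0, 0, -1], [0, 0, 0, 0, -1]],
  ],
)

```text
t: 12.63
eef_pos: [456.3, -32.5, 26.0]
tcp_rot: [3.141, -0.001, -0.0]
ft_force: [-0.4, -0.5, 3.2]
opening: 0.352
grip_force: 30.0
```

step_arm(
  plan=[
    [[0, 0, -20, 0, -1], [0, 0, -50, 0, -1], [2, 30, -75, 0, -1], [5, 70, -75, 0, -1], [7, 105, -75, 0, -1], [10, 140, -75, 0, -1], [12, 173, -75, 0, -1], [12, 173, -75, 0, -1]],
  ],
)

```text
t: 13.3
eef_pos: [468.9, -210.4, 100.8]
tcp_rot: [3.14, -0.002, -0.004]
ft_force: [-0.7, 0.4, -1.3]
opening: 0.351
grip_force: 30.0
```

step_arm(
  plan=[
    [[2, 40, 0, 0, -1], [5, 80, 0, 0, -1], [7, 120, 0, 0, -1], [10, 150, 0, 0, -1], [11, 173, 0, 0, -1], [11, 173, 0, 0, -1], [11, 173, 0, 0, -1], [11, 173, 0, 0, -1]],
  ],
)

```text
t: 13.97
eef_pos: [478.8, -377.4, 100.3]
tcp_rot: [-3.14, 0.001, -0.0]
ft_force: [-0.2, -0.9, -1.5]
opening: 0.35
grip_force: 30.0
```

```bash
python3 - <<'E'
from h import *
st();shot("wrist","w3");shot("top","top3")
E
```

```text
{'t': 13.967, 'joints': [-0.776, 0.601, 1.709, 0.0, 0.834, 0.795], 'eef_pos': [478.812, -377.379, 100.332], 'tcp_rot': [-3.14, 0.001, -0.0], 'ft_force': [-0.242, -0.852, -1.485], 'opening': 0.35, 'grip_force': 29.974}
```

View pics/w3.png

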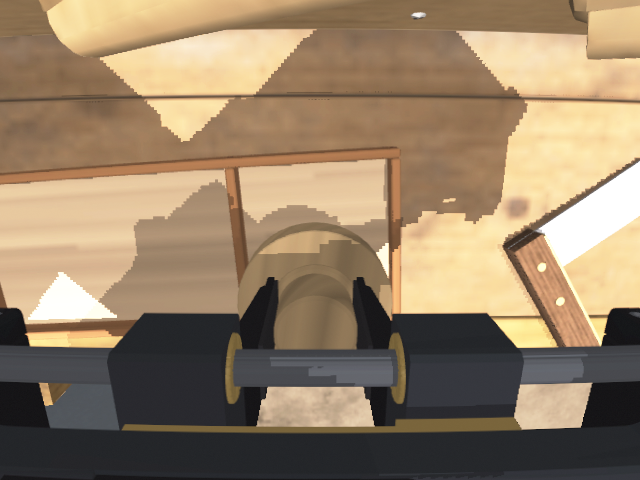

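The carried foot is centred between the divider (top edge (232,168)→(241,260)) and the end wall (outer corner (400,149), running down to (400,300)).

```bash
python3 - <<'E'
from h import *
print(ray("wrist",[(400,149),(400,300),(226,159),(232,168),(241,260),(1,176)],20).round(1).tolist())
E
```

```text
[[541.3, -428.1, 20.0], [443.5, -433.8, 20.0], [535.3, -324.1, 20.0], [529.9, -327.5, 20.0], [471.3, -330.1, 20.0], [526.1, -180.7, 20.0]]
```

step_arm(
  plan=[
    [[1, 0.5, 30, 0, -1], [1, 0.5, 55, 0, -1], [1, 0.5, 64, 0, -1], [1, 0.5, 67, 0, -1], [1, 0.5, 68, 0, -1], [1, 0.5, 68, 0, -1]],
  ],
)

```text
t: 14.57
eef_pos: [480.6, -379.0, 33.7]
tcp_rot: [3.141, -0.001, 0.0]
ft_force: [0.3, 0.4, -1.3]
opening: 0.349
grip_force: 30.0
```

step_arm(
  plan=[
    [[0, 0, 0.5, 0, -1], [0, 0, 0.5, 0, -1], [0, 0, 0.5, 0, -1]],
  ],
)

```text
t: 14.82
eef_pos: [480.4, -379.2, 33.1]
tcp_rot: [3.141, -0.001, -0.0]
ft_force: [1.3, 0.1, -1.8]
opening: 0.346
grip_force: 30.0
```

step_arm(
  plan=[
    [[0, 0, 0.7, 0, -1], [0, 0, 0.7, 0, -1], [0, 0, 0.7, 0, -1], [0, 0, 0.7, 0, -1]],
  ],
)

```text
t: 15.15
eef_pos: [480.4, -379.2, 32.0]
tcp_rot: [3.141, -0.001, -0.0]
ft_force: [0.1, 0.3, 4.6]
opening: 0.35
grip_force: 30.0
```

step_arm(
  plan=[
    [[0, 0, 0.5, 0, -1], [0, 0, 0.5, 0, -1], [0, 0, 0.5, 0, -1], [0, 0, 0.5, 0, -1]],
  ],
)

```text
t: 15.48
eef_pos: [480.4, -379.2, 32.0]
tcp_rot: [3.141, -0.001, -0.0]
ft_force: [-0.7, 1.5, 10.2]
opening: 0.349
grip_force: 30.0
```

step_arm(
  plan=[
    [[0, 0, -1, 0, 0.3], [0, 0, -1, 0, 0.3], [0, 0, -1, 0, 0.3], [0, 0, -1, 0, 0.3], [0, 0, -10, 0, 0.3], [0, 0, -40, 0, 0.3], [0, 0, -78, 0, 0.3], [0, 0, -78, 0, 0.3]],
  ],
)

```text
t: 16.15
eef_pos: [482.1, -380.7, 115.6]
tcp_rot: [3.135, -0.006, -0.0]
ft_force: [0.5, -0.5, -0.6]
opening: 0.649
grip_force: 0.0
```

step_arm(
  plan=[
    [[-2, -40, 0, 0, 0.3], [-3, -80, 0, 0, 0.3], [-5, -120, 0, 0, 0.3], [-6, -160, 0, 0, 0.3], [-7, -200, 0, 0, 0.3], [-8, -240, 0, 0, 0.3], [-9, -280, 0, 0, 0.3], [-10, -300, 0, 0, 0.3]],
  ],
)

```text
t: 16.82
eef_pos: [469.5, -75.6, 109.6]
tcp_rot: [-3.141, -0.0, 0.002]
ft_force: [0.4, -0.7, -0.4]
opening: 0.651
grip_force: 0.0
```

step_arm(
  plan=[
    [[-2, -40, 0, 0, 0.3], [-4, -80, 0, 0, 0.3], [-6, -120, 0, 0, 0.3], [-8, -160, 0, 0, 0.3], [-9.3, -192.5, 0, 0, 0.3], [-9.3, -192.5, 0, 0, 0.3], [-9.3, -192.5, 0, 0, 0.3], [-9.3, -192.5, 0, 0, 0.3]],
  ],
)

```text
t: 17.48
eef_pos: [461.0, 113.4, 109.3]
tcp_rot: [3.141, -0.0, 0.001]
ft_force: [0.1, 0.5, -0.5]
opening: 0.654
grip_force: 0.0
```

```bash
python3 - <<'E'
from h import *
st();im,c=shot("wrist","w4")
g=cv2.cvtColor(im,cv2.COLOR_BGR2GRAY)[120:330,200:440]
print(cv2.HoughCircles(cv2.medianBlur(g,5),cv2.HOUGH_GRADIENT,1,20,param1=100,param2=20,minRadius=18,maxRadius=70))
E
```

```text
{'t': 17.483, 'joints': [0.102, 0.434, 2.032, -0.0, 0.674, 1.672], 'eef_pos': [461.016, 113.355, 109.266], 'tcp_rot': [3.141, -0.0, 0.001], 'ft_force': [0.082, 0.521, -0.483], 'opening': 0.654, 'grip_force': 0.0}
[[[110.5 122.5  54.3]
  [100.5 140.5  41.3]]]
```

View pics/w4.png

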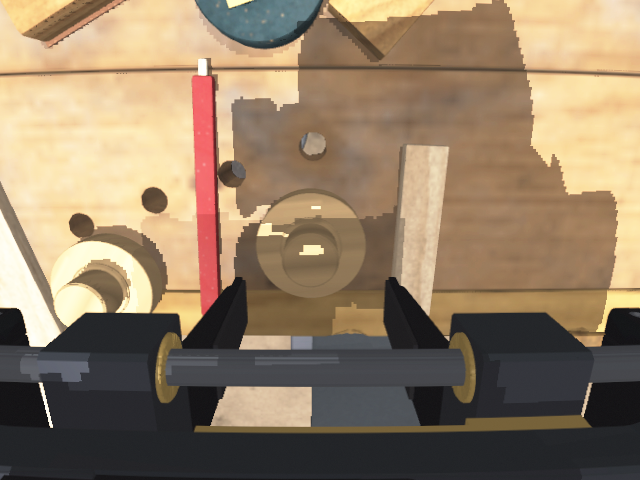

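Foot 2 sits at plate px (310.5,242.5), spigot top (311,254).

```bash
python3 - <<'E'
from h import *
print(ray("wrist",[(310.5,242.5)],22).round(1).tolist(),ray("wrist",[(311,254)],50).round(1).tolist())
E
```

```text
[[463.1, 115.2, 22.0]] [[464.5, 114.7, 50.0]]
```

step_arm(
  plan=[
    [[1.2, -1.2, 30, 0, 0.3], [1.2, -1.2, 60, 0, 0.3], [1.2, -1.2, 78, 0, 0.3], [1.2, -1.2, 83, 0, 0.3], [1.2, -1.2, 83, 0, 0.3], [1.2, -1.2, 83, 0, 0.3]],
  ],
)

```text
t: 18.03
eef_pos: [462.6, 114.0, 26.5]
tcp_rot: [3.142, -0.0, -0.001]
ft_force: [1.2, 0.3, 0.1]
opening: 0.652
grip_force: 0.0
```

step_arm(
  plan=[
    [[0, 0, 0, 0, -1], [0, 0, 0, 0, -1], [0, 0, 0, 0, -1], [0, 0, 0, 0, -1], [0, 0, 0, 0, -1], [0, 0, 0, 0, -1]],
  ],
)

```text
t: 18.53
eef_pos: [462.4, 114.8, 26.4]
tcp_rot: [-3.142, -0.001, -0.0]
ft_force: [-1.1, 0.0, 5.6]
opening: 0.353
grip_force: 30.0
```

step_arm(
  plan=[
    [[0, 0, -20, 0, -1], [0, 0, -50, 0, -1], [0, 0, -75, 0, -1], [0, 0, -75, 0, -1], [0, 0, -75, 0, -1]],
  ],
)

```text
t: 18.95
eef_pos: [462.5, 114.8, 101.7]
tcp_rot: [-3.141, -0.002, 0.0]
ft_force: [0.2, -0.5, -2.4]
opening: 0.349
grip_force: 30.0
```

step_arm(
  plan=[
    [[1, 35, 0, 0, -1], [2, 75, 0, 0, -1], [3, 115, 0, 0, -1], [4, 155, 0, 0, -1], [5, 195, 0, 0, -1], [6, 235, 0, 0, -1], [7, 275, 0, 0, -1], [8, 300, 0, 0, -1]],
  ],
)

```text
t: 19.62
eef_pos: [469.4, -188.4, 99.4]
tcp_rot: [-3.141, 0.002, -0.002]
ft_force: [0.2, 0.4, -1.9]
opening: 0.348
grip_force: 30.0
```

step_arm(
  plan=[
    [[1, 40, 0, 0, -1], [2, 70, 0, 0, -1], [3, 95.7, 0, 0, -1], [3, 95.7, 0, 0, -1], [3, 95.7, 10, 0, -1], [3, 95.7, 40, 0, -1], [3, 95.7, 50, 0, -1], [3, 95.7, 50, 0, -1]],
  ],
)

```text
t: 20.28
eef_pos: [471.6, -278.8, 47.8]
tcp_rot: [-3.138, 0.005, 0.001]
ft_force: [-0.1, 0.6, -1.6]
opening: 0.348
grip_force: 30.0
```

step_arm(
  plan=[
    [[0, 0, 12, 0, -1], [0, 0, 16, 0, -1], [0, 0, 18, 0, -1], [0, 0, 18.5, 0, -1], [0, 0, 18.5, 0, -1], [0, 0, 18.5, 0, -1]],
  ],
)

```text
t: 20.78
eef_pos: [473.3, -281.0, 33.1]
tcp_rot: [3.141, -0.001, 0.0]
ft_force: [-0.4, -0.3, -1.6]
opening: 0.346
grip_force: 30.0
```

step_arm(
  plan=[
    [[0, 0, 0.6, 0, -1], [0, 0, 0.9, 0, -1], [0, 0, 0.9, 0, -1], [0, 0, 0.9, 0, -1]],
  ],
)

```text
t: 21.12
eef_pos: [473.3, -281.1, 32.5]
tcp_rot: [3.141, -0.001, -0.0]
ft_force: [-2.0, 0.2, 6.4]
opening: 0.349
grip_force: 30.0
```

step_arm(
  plan=[
    [[0, 0, 0.3, 0, -1], [0, 0, 0.3, 0, -1], [0, 0, 0.3, 0, -1]],
  ],
)

```text
t: 21.37
eef_pos: [473.3, -281.2, 32.4]
tcp_rot: [3.141, -0.001, -0.0]
ft_force: [-2.1, 0.9, 9.4]
opening: 0.347
grip_force: 30.0
```

step_arm(
  plan=[
    [[0, 0, -0.8, 0, 0.2], [0, 0, -0.8, 0, 0.2], [0, 0, -0.8, 0, 0.2], [0, 0, -0.8, 0, 0.2], [0, 0, -10, 0, 0.2], [0, 0, -40, 0, 0.2], [0, 0, -78, 0, 0.2], [0, 0, -78, 0, 0.2]],
  ],
)

```text
t: 22.03
eef_pos: [475.1, -282.3, 115.3]
tcp_rot: [3.137, -0.006, 0.0]
ft_force: [0.4, -0.8, 1.2]
opening: 0.598
grip_force: 0.0
```

step_arm(
  plan=[
    [[-2, -40, 0, 0, 0.2], [-4, -80, 0, 0, 0.2], [-6, -120, 0, 0, 0.2], [-8, -160, 0, 0, 0.2], [-10, -200, 0, 0, 0.2], [-12, -240, 0, 0, 0.2], [-14, -280, 0, 0, 0.2], [-15, -300, 0, 0, 0.2]],
  ],
)

```text
t: 22.7
eef_pos: [457.4, 22.3, 109.9]
tcp_rot: [-3.141, -0.0, 0.002]
ft_force: [0.1, -0.1, -0.4]
opening: 0.598
grip_force: 0.0
```

step_arm(
  plan=[
    [[-4, -40, 0, 0, 0.3], [-9, -80, 0, 0, 0.3], [-14, -120, 0, 0, 0.3], [-20, -160, 0, 0, 0.3], [-26, -200, 0, 0, 0.3], [-30, -239, 0, 0, 0.3], [-30, -239, 0, 0, 0.3], [-30, -239, 0, 0, 0.3]],
  ],
)

```text
t: 23.37
eef_pos: [427.6, 259.8, 109.6]
tcp_rot: [-3.141, -0.001, 0.004]
ft_force: [0.4, -0.5, 0.3]
opening: 0.652
grip_force: 0.0
```

```bash
python3 - <<'E'
from h import *
st();im,c=shot("wrist","w5")
E
```

```text
{'t': 23.367, 'joints': [0.414, 0.462, 1.973, -0.0, 0.706, 1.981], 'eef_pos': [427.598, 259.758, 109.588], 'tcp_rot': [-3.141, -0.001, 0.004], 'ft_force': [0.433, -0.505, 0.342], 'opening': 0.652, 'grip_force': 0.0}
```

View pics/w5.png

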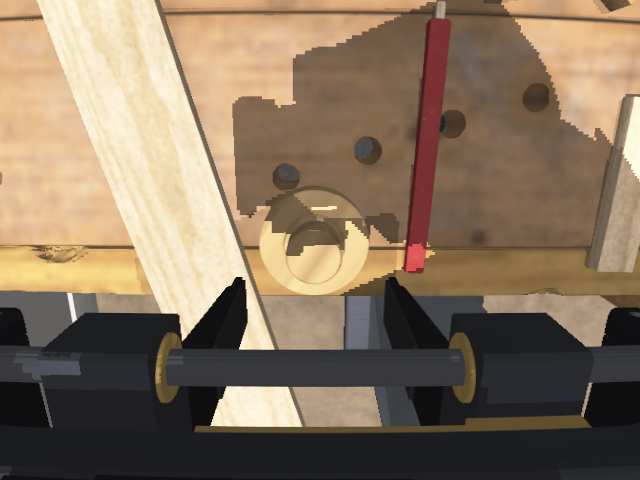

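Foot 1's plate centre is at (314,241), beside the plank. I'll descend with a narrower opening to stay clear of the plank.

step_arm(
  plan=[
    [[1, 0, 0, 0, 0], [1, 0, 30, 0, 0], [1, 0, 45, 0, 0], [1, 0, 45, 0, 0]],
  ],
)

```text
t: 23.75
eef_pos: [428.5, 256.1, 62.2]
tcp_rot: [3.14, 0.004, -0.002]
ft_force: [-0.3, -0.1, 0.6]
opening: 0.505
grip_force: 0.0
```

```bash
python3 - <<'E'
from h import *
st()
c=env.get_calibration("top")
w=cv2.imread("pics/w5.png")
E
```

```text
{'t': 23.75, 'joints': [0.406, 0.542, 2.008, -0.0, 0.595, 1.98], 'eef_pos': [428.543, 256.145, 62.231], 'tcp_rot': [3.14, 0.004, -0.002], 'ft_force': [-0.347, -0.086, 0.633], 'opening': 0.505, 'grip_force': 0.0}
```

step_arm(
  plan=[
    [[0, 0, 0, 0, 0], [0, 0, 0, 0, 0], [0, 0, 0, 0, 0]],
  ],
)

```text
t: 24.0
eef_pos: [429.8, 257.8, 65.3]
tcp_rot: [-3.141, -0.001, -0.001]
ft_force: [0.2, -0.0, 1.1]
opening: 0.498
grip_force: 0.0
```

step_arm(
  plan=[
    [[0, -0.6, 15, 0, 0], [0, -0.6, 30, 0, 0], [0, -0.6, 37, 0, 0], [0, -0.6, 39, 0, 0], [0, -0.6, 39, 0, 0], [0, -0.6, 39, 0, 0]],
  ],
)

```text
t: 24.5
eef_pos: [429.5, 258.7, 25.9]
tcp_rot: [-3.141, -0.001, -0.0]
ft_force: [-0.1, -0.6, -0.5]
opening: 0.501
grip_force: 0.0
```

step_arm(
  plan=[
    [[0, 0, 0, 0, -1], [0, 0, 0, 0, -1], [0, 0, 0, 0, -1], [0, 0, 0, 0, -1], [0, 0, 0, 0, -1], [0, 0, 0, 0, -1]],
  ],
)

```text
t: 25.0
eef_pos: [429.4, 258.8, 25.8]
tcp_rot: [-3.141, -0.001, -0.0]
ft_force: [-1.2, 0.5, 5.9]
opening: 0.35
grip_force: 30.0
```

step_arm(
  plan=[
    [[0, 0, -20, 0, -1], [0, 0, -50, 0, -1], [0, 0, -75, 0, -1], [0, 0, -75, 0, -1], [0, 0, -75, 0, -1]],
  ],
)

```text
t: 25.42
eef_pos: [429.5, 258.8, 101.1]
tcp_rot: [-3.141, -0.002, -0.0]
ft_force: [0.2, -0.4, -1.9]
opening: 0.352
grip_force: 30.0
```

step_arm(
  plan=[
    [[3, 35, 0, 0, -1], [6, 75, 0, 0, -1], [9, 115, 0, 0, -1], [12, 155, 0, 0, -1], [15, 195, 0, 0, -1], [18, 235, 0, 0, -1], [22, 275, 0, 0, -1], [24, 300, 0, 0, -1]],
  ],
)

```text
t: 26.08
eef_pos: [452.6, -44.3, 99.1]
tcp_rot: [-3.141, 0.002, -0.002]
ft_force: [0.9, 0.4, -1.5]
opening: 0.351
grip_force: 30.0
```

step_arm(
  plan=[
    [[4, 40, 0, 0, -1], [7, 80, 0, 0, -1], [10, 120, 0, 0, -1], [15, 150, 0, 0, -1], [15, 155.8, 0, 0, -1], [15, 155.8, 0, 0, -1], [15, 155.8, 0, 0, -1], [15, 155.8, 0, 0, -1]],
  ],
)

```text
t: 26.75
eef_pos: [467.5, -195.9, 99.6]
tcp_rot: [-3.141, 0.002, 0.001]
ft_force: [0.2, -0.3, -1.9]
opening: 0.35
grip_force: 30.0
```

step_arm(
  plan=[
    [[0, 0, 30, 0, -1], [0, 0, 55, 0, -1], [0, 0, 64, 0, -1], [0, 0, 67, 0, -1], [0, 0, 68, 0, -1], [0, 0, 68, 0, -1], [0, 0, 68, 0, -1]],
  ],
)

```text
t: 27.33
eef_pos: [468.6, -197.2, 33.4]
tcp_rot: [3.141, -0.001, 0.0]
ft_force: [-0.2, 0.0, -1.6]
opening: 0.349
grip_force: 30.0
```

step_arm(
  plan=[
    [[0, 0, 0.6, 0, -1], [0, 0, 0.9, 0, -1], [0, 0, 0.9, 0, -1], [0, 0, 0.9, 0, -1]],
  ],
)

```text
t: 27.67
eef_pos: [468.2, -197.3, 31.8]
tcp_rot: [3.141, -0.001, -0.0]
ft_force: [1.0, -1.0, 2.2]
opening: 0.347
grip_force: 30.0
```

step_arm(
  plan=[
    [[0, 0, 0.4, 0, -1], [0, 0, 0.4, 0, -1], [0, 0, 0.4, 0, -1]],
  ],
)

```text
t: 27.92
eef_pos: [468.3, -197.3, 31.8]
tcp_rot: [3.141, -0.001, -0.0]
ft_force: [-1.5, 0.2, 9.5]
opening: 0.353
grip_force: 30.0
```

step_arm(
  plan=[
    [[0, 0, -0.5, 0, 0.1], [0, 0, -0.5, 0, 0.1], [0, 0, -0.5, 0, 0.1], [0, 0, -0.5, 0, 0.1], [0, 0, -10, 0, 0.1], [0, 0, -40, 0, 0.1], [0, 0, -78, 0, 0.1], [0, 0, -118, 0, 0.1]],
  ],
)

```text
t: 28.58
eef_pos: [467.4, -196.8, 150.4]
tcp_rot: [-3.141, 0.002, -0.0]
ft_force: [0.4, -0.2, 0.2]
opening: 0.548
grip_force: 0.0
```

step_arm(
  plan=[
    [[0, -40, -30, 0, 0.1], [0, -80, -60, 0, 0.1], [0, -120, -60, 0, 0.1], [0, -160, -60, 0, 0.1], [0, -200, -60, 0, 0.1], [0, -240, -60, 0, 0.1], [0, -240, -60, 0, 0.1], [0, -240, -60, 0, 0.1]],
  ],
)

```text
t: 29.25
eef_pos: [467.8, 45.0, 209.7]
tcp_rot: [3.142, -0.001, 0.004]
ft_force: [0.0, -0.4, 0.4]
opening: 0.55
grip_force: 0.0
```

```bash
python3 - <<'E'
from h import *
st();im,c=shot("top","top9");sc,_=shot("scene","s9")
f=cv2.resize(im[190:310,120:520],(800,240),interpolation=cv2.INTER_CUBIC)
g=cv2.resize(im[205:300,350:510],(560,332),interpolation=cv2.INTER_CUBIC)
o=np.zeros((572,800,3),np.uint8);o[:240]=f;o[240:,:560]=g
cv2.imwrite("pics/fin.png",o)
E
```

```text
{'t': 29.25, 'joints': [-0.045, 0.278, 1.932, 0.0, 0.932, 1.522], 'eef_pos': [467.786, 45.0, 209.662], 'tcp_rot': [3.142, -0.001, 0.004], 'ft_force': [0.047, -0.369, 0.365], 'opening': 0.55, 'grip_force': 0.0}
```

View pics/fin.png

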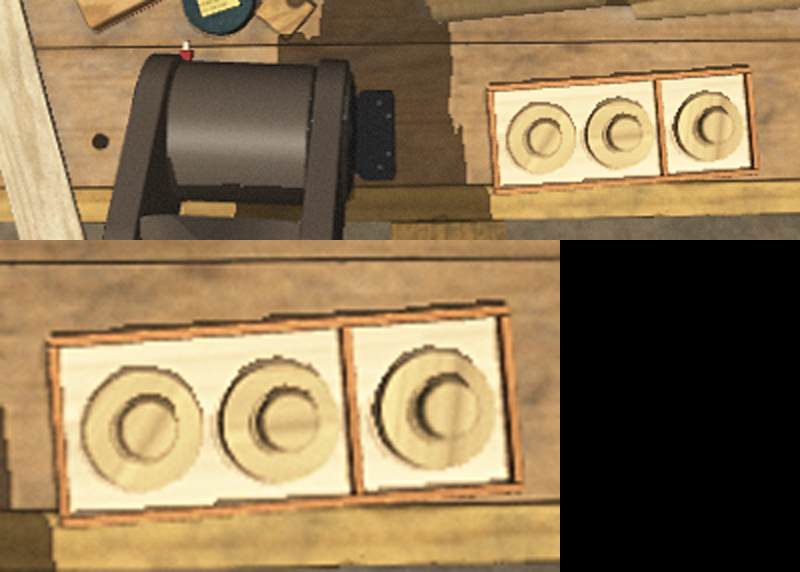

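All three feet stand upright inside the tray: two in the wide compartment (crop (143,428) and (280,420)) and the rocker in the narrow one ((435,408)). None of them touches a wall.

```bash
python3 -c "
from cell import env
print(env.job_done())"
```

```text
the job is handed in; nothing more can be done
None
```

The job is handed in: foot 3 was the one that rocked (shown on a second press nearer the rim, after the first gave too little) and stands alone in the narrow compartment, with steady feet 1 and 2 side by side in the wide one, all upright.

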